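# Clamp the tube block down on the worktop

### The arm

A 6-joint arm with a two-finger parallel gripper is mounted at the origin on the work surface. World frame = base frame: x ahead of the robot, y to its left, z up, the work surface at z = 0. Lengths are in m, angles in rad, forces in N, time in s.
With the tool pointing down it reaches from about 0.325 to 0.75 m from the base axis. Payload 7.6 kg.
Tool frame: the origin (TCP) lies at the very end of the fingers, on their centre line; the grasp point (between the pads) lies r.hold_point_z behind it (r.hold_point_z is the distance from the TCP to the grasp point, in m); z points along the fingers, y is the direction in which the jaws open and shut (so a half turn about z gives the same grasp; the last joint's range is limited). The gripper opens to 85 mm and grips with 20 to 120 N. Pads are 22 mm wide; open, the fingers measure 114 mm over their backs; the gripper's body (76 mm by 85 mm) begins 54 mm behind the grasp point. The pads swing forward as they close: fully open they stand 13 mm farther back than shut.
Start: joints at [1.21, 0.052, 1.401, -0, 1.689, -0.07], TCP at [0.151, 0.503, 0.208] pointing down, gripper open.
Joint ranges: [-2.9, 2.9], [-0.91, 2.17], [0.12, 2.37], [-1.06, 4.2], [0.26, 2.73], [-2.93, 2.93]. Speed limits (rad/s): [2.57, 2.57, 3.01, 3.14, 3.14, 3.14].

### API

Orientations are given as [roll, pitch, yaw] about the fixed x, y, z axes, in that order (R = Rz(yaw) Ry(pitch) Rx(roll)).
In Python, from cell import r gives the robot as it stands.
- The arm moves only by the shell command python3 -m pendant 'ROWS' [OPENING] [FORCE]. ROWS is JSON, a list that holds one entry, the list of rows, each a list of 6 numbers: the shift along the world's x, y, z in m, then the turn, a rotation vector about the world's x, y, z in degrees. In form: [[[dx, dy, dz, ax, ay, az], ...]]. A call has 1 to 5 rows; each row is the pose to reach, as a shift and turn from the pose measured when the call began; what a row does not reach only later rows make up. A row lasts 1/10 s, in which the tool goes at most 50 mm and 8.59 degrees, less where a joint would pass 70% of its speed; a pose out of reach is approached as far as the arm can. A call with a gripper value outside its range is refused whole. OPENING is the gripper's target within -1 to 1 (shut at 1, half-way at 0, fully open at -1), set as the call begins (- or left out, the last holds). The fingers move at their own pace and stop on an object; FORCE is the grip in N (left out, the last holds). Time passes only in rows, so rows that repeat a pose let the fingers close. It gives the time, the measured TCP pose, the force and the opening at its end, in the units of the state.
- r.state(): the state, without advancing time (a new reading comes with each control period).
- r.camera(name): name is "scene" or "top" or "wrist"; returns a dict with "image" (384x512x3 uint8, blue, green, red), "range_z" (384x512 float32, m along the optical axis (not along the pixel's ray), 0 where there is no reading), "fx", "fy", "cx", "cy" (pixels), "rvec" (rotation vector, rad) and "tvec" (3), from world to camera coordinates, as OpenCV has them; the wrist camera has in their place "T_tool_cam" (4x4, takes a point from camera to tool coordinates, whose origin is the TCP and whose axes are the flange's). Camera axes: x right, y down, z forward; pixel columns grow to the right and rows downward; lengths in m; the calibration is good to about 2 mm. A picture is of the moment at which its call begins: read the wrist's pose just before it.
- r.sign_off(): hands the job in, once; it reports no verdict.
The state is a dict: "clock": time; "qpos": joint angles; "joint_vel": joint speeds; "joint_efforts": joint torques, N m; "ee_pos": TCP position; "eef_rot": TCP orientation; "force": force on the tool from outside, world axes, zero at the start; "moment": the same for the moment, N m; "width": finger opening in m.
Only numpy, scipy, OpenCV 4.12 (cv2) and the standard library are available. Lean on these libraries where they do the work, as an engineer would, in place of code of your own. Each camera call takes 0.05 s, during which the arm holds its last target.

### The job

Clamp the grey tube block down where it stands: push the clamp's free jaw gently (under 25 N) down its post by the lugs beside the post until the foot meets the block and the jaw tilts nose up and binds, then screw the wooden handle clockwise (seen from above) until the sprung foot is pressed in about half way. Never squeeze the spring right home, do not shift the block or disturb the things around it, and let go of the clamp at the end.

Things in the scene. Friction and masses are not known exactly. Their poses are not given: they have to be found in the camera images.
- clamp: Post clamp bolted to the worktop. Origin on the worktop at the post's middle; z up; x from the post along the jaw's arm to the screw. Post: flat steel bar 26 mm (x) by 9 mm (y), top at 185 mm, on a base plate 70 x 80 x 12 mm. The screw stands upright through the arm at x = 110 mm.
- jaw_mid (a point): Middle of the free jaw: a dark steel collar (48 x 30 mm, 46 mm high) around the post, with an arm 22 mm wide and high along +x, to 128 mm from the post's middle. Loose on the post, its weight tips it a little nose down. It slides with about 1 to 5 N when pushed close to the post, jams when pushed or pulled at the screw end, and stays where it is left.
- lug_a (a point): Top face of the jaw's lug on the post's +y side, 60 mm from the post's middle, level with it in x, 12 mm above jaw_mid. Each lug is a flat steel tab 30 mm (x) wide, 12 mm thick, from 15 to 79 mm from the post's middle, free above; a closed gripper can press on it. Either will do: the jaw tilts only about the clamp's y axis, so one-sided pushing does not twist it.
- lug_b (a point): The same point on the equal lug on the post's -y side.
- jaw (a joint): Tilt of the jaw, rad: negative nose down, positive nose up; play ends at about -0.03 and +0.03, where it binds on the post (up to 0.07 under load). About -0.03 until the work is touched. If the lugs are pushed on after the foot meets the block, the collar goes down some 7 mm more at a low force while the jaw swings nose up, then it binds and the force rises about 4 N per mm.
- handle_mid (a point): Half-way up the wooden screw handle, an upright round grip 28 mm in diameter, 55 mm tall, at least 8 mm above the arm, free above. Clockwise seen from above drives the screw down 1.59 mm per rad (10 mm a turn); the handle sinks as much relative to the jaw, so a hand holding it must go down with it. Turning takes 0.09 N m, about 0.05 more when tight; it stays where it is left.
- foot (a joint): How far the sprung foot under the screw is pressed in, m: 0 free, 0.005 fully home; 12 N per mm. Readings scatter by some 0.3 mm: average them. From the bound jaw, lightly loaded, to half way takes about 2.5 to 4 rad of screw, since the arm also gives; while held, a hand that leans on the handle adds to it, so it reads truly only when released.
- foot_sole (a point): Centre of the underside of the rubber foot (24 mm in diameter, 6 mm thick). It lies 42 mm plus the used screw travel (0 to 9 mm at the start, at most 17 mm: too little to close the starting gap) below jaw_mid. While the screw is tightened the jaw's nose rises a little.
- tube_block: Grey plastic tube block, 84 mm (x) by 110 mm (y), 70 mm tall, 0.7 kg, standing loose on the worktop under the foot, already in the right place; origin under its centre. Rows of holes at x = +-31 mm, some with white caps 16 mm proud; the foot lands on the plain middle strip.
- reagent_bottle: Bystander: brown bottle, 60 mm in diameter, 130 mm tall, origin under its centre.
- tip_box: Bystander: blue box with clear lid, 117 x 82 x 66 mm, origin under its centre.
- beaker: Bystander: white open beaker, 70 mm in diameter, 80 mm tall, origin under its centre.
Not all that is in view belongs to the job. There is more than one size of the clamp; the job needs the smaller. What is shaped like the tube_block but pink is not meant.

How it is judged:
By the outcome, as a careful person would: the job done as asked, in the order asked, and still so for the second after the job is handed in, with the robot touching nothing.
It also fails if it takes over 64 s, if anything falls off the work surface, if the arm or the gripper's body presses on something with over 40 N, if the wrist force passes 120 N, or if a joint passes its speed limit or range.

## Working session

There is one attempt and no reset: what is moved stays moved. The work goes in short steps, Python scripts to look and compute and a shell command to move; the robot and the scene stay as the last step left them, time stands still between calls to the robot, and variables do not carry over. Pictures are saved under pics/ and viewed, and the job is handed in when it is done.

```bash
ls; mkdir -p pics
cat > h.py <<'E'
import numpy as np, cv2
from cell import r
def cam(n):
    c=r.camera(n); return c
def wpts(c):
    # world point cloud HxWx3 for fixed cams
    z=c["range_z"]; v,u=np.mgrid[0:z.shape[0],0:z.shape[1]]
    P=np.stack([(u-c["cx"])/c["fx"]*z,(v-c["cy"])/c["fy"]*z,z],-1)
    R=cv2.Rodrigues(np.array(c["rvec"],float))[0]; t=np.array(c["tvec"],float).ravel()
    return (P-t)@R
E
python3 - <<'E'
from h import *
import pickle
s=r.state(); print(s)
for n in ["scene","top"]:
    c=cam(n); cv2.imwrite(f"pics/{n}0.png",c["image"]); pickle.dump(c,open(f"{n}0.pkl","wb")); print(n,c["fx"],c["rvec"],c["tvec"])
E
```

```text
pics
{'clock': 0.0, 'qpos': array([ 1.20967632e+00,  5.27970621e-02,  1.40176195e+00,  2.85064532e-06,
        1.68860870e+00, -7.03138678e-02]), 'joint_vel': array([-0.00038307, -0.00113163, -0.0010277 ,  0.00069962,  0.00087227,
       -0.00151516]), 'joint_efforts': array([-1.62368979e-03, -3.81660962e+01, -3.60191238e+01, -1.53286824e-04,
        6.15478610e-03,  1.40509428e-05]), 'ee_pos': array([0.15038955, 0.50263054, 0.20677445]), 'eef_rot': array([-3.14002169e+00, -1.13481489e-04,  2.85078676e+00]), 'force': array([-0.4557505 ,  0.2524188 , -0.38263711]), 'moment': array([ 0.009411  ,  0.02288471, -0.01475526]), 'width': 0.08542969703815612}
scene 480.5168431906919 [ 2.11938573  1.20016649 -0.47283873] [-0.26948591 -0.21520515  1.59635796]
top 435.27004272241686 [ 2.16893301 -2.12702762  0.15620933] [-0.00906055  0.52271268  1.25516656]
```

View pics/scene0.png

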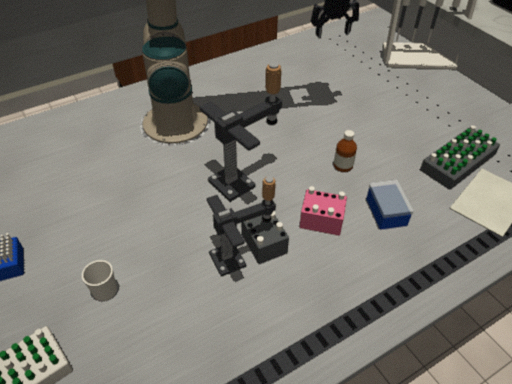

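View pics/top0.png

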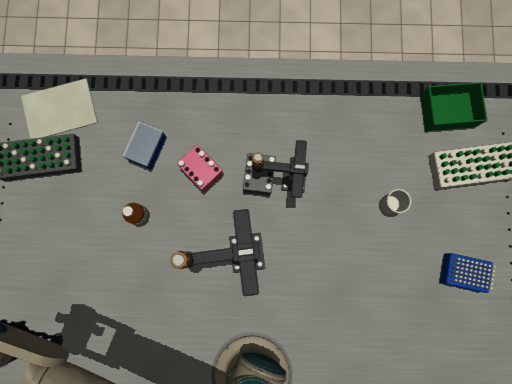

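Run:
```python
from h import *
import pickle
c=pickle.load(open("top0.pkl","rb")); W=wpts(c); np.save("W_top",W)
im=c["image"][120:280,110:330]; cv2.imwrite("pics/topcrop.png",cv2.resize(im,None,fx=3.6,fy=3.6,interpolation=cv2.INTER_CUBIC))
c2=pickle.load(open("scene0.pkl","rb"))
im=c2["image"][165:285,195:355]; cv2.imwrite("pics/scenecrop.png",cv2.resize(im,None,fx=5,fy=5,interpolation=cv2.INTER_CUBIC))
for p in [(258,159),(300,148),(298,168),(297,190),(275,168),(285,168),(291,202),(260,188),(180,260),(245,250),(133,213),(398,200),(145,145),(350,300)]:
    print(p,W[p[1],p[0]].round(3))
```

```text
(258, 159) [ 0.58  -0.006  0.239]
(300, 148) [ 0.629 -0.12   0.166]
(298, 168) [ 0.57  -0.114  0.182]
(297, 190) [ 0.513 -0.113  0.167]
(275, 168) [ 0.573 -0.053  0.161]
(285, 168) [ 0.574 -0.08   0.161]
(291, 202) [ 0.501 -0.111  0.003]
(260, 188) [ 0.532 -0.015  0.07 ]
(180, 260) [0.325 0.163 0.342]
(245, 250) [0.351 0.021 0.249]
(133, 213) [0.448 0.335 0.117]
(398, 200) [ 0.513 -0.435  0.009]
(145, 145) [0.654 0.326 0.067]
(350, 300) [ 0.213 -0.288 -0.002]
```

View pics/topcrop.png

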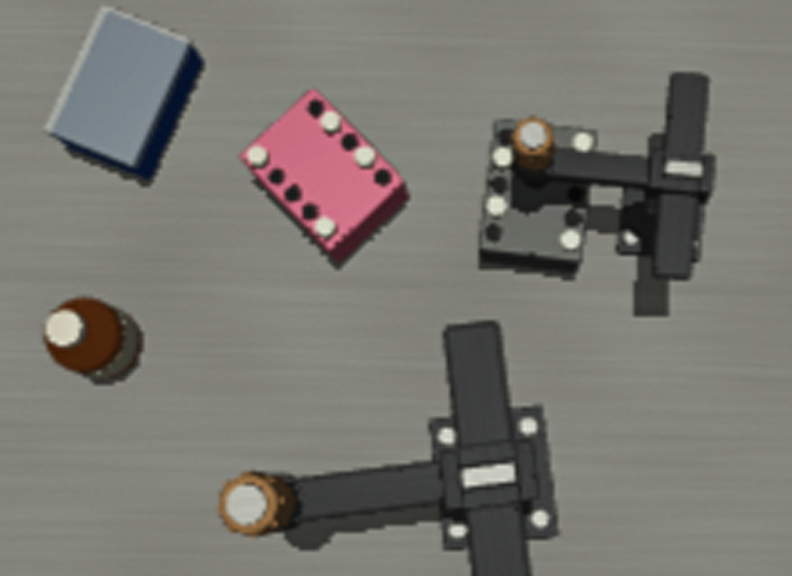

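View pics/scenecrop.png

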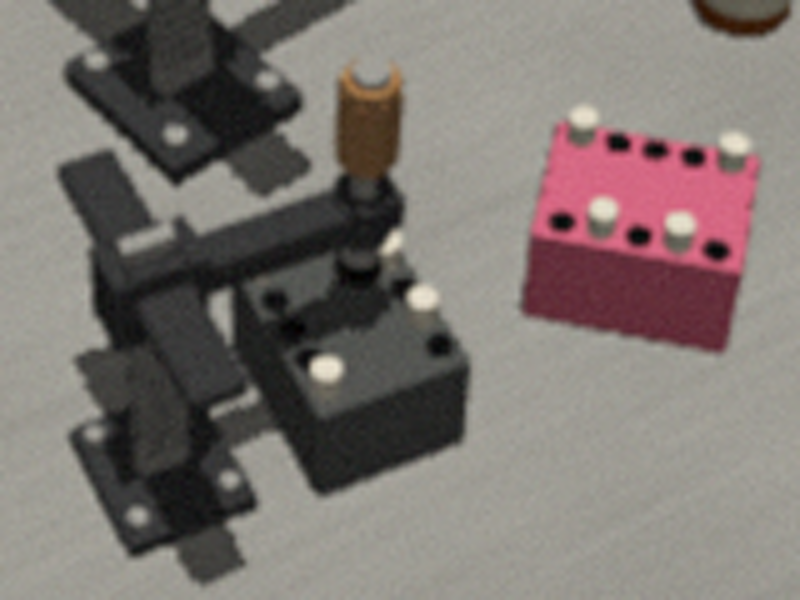

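Run:
```python
from h import *
print([d for d in dir(r) if not d.startswith('__')]); print(r.hold_point_z, r.state().keys())
W=np.load("W_top.npy"); import pickle
im=pickle.load(open("top0.pkl","rb"))["image"]
x,y,z=W[...,0],W[...,1],W[...,2]
def st(m,n):
    P=W[m]; print(n,len(P),"med",np.median(P,0).round(4),"min",np.percentile(P,2,axis=0).round(4),"max",np.percentile(P,98,axis=0).round(4))
roi=(x>0.44)&(x<0.70)&(y>-0.18)&(y<0.06)
hsv=cv2.cvtColor(im,cv2.COLOR_BGR2HSV)
st(roi&(z>0.145)&(z<0.19)&(y<-0.085),"collar+lugs")
st(roi&(z>0.158)&(z<0.172)&(y<-0.09)&(x<0.55),"lugA")
st(roi&(z>0.158)&(z<0.172)&(y<-0.09)&(x>0.592),"lugB")
st(roi&(z>0.172)&(y<-0.08),"collartop")
st(roi&(z>0.180)&(y<-0.08),"posttop")
st(roi&(z>0.14)&(z<0.18)&(y>-0.085)&(y<-0.03),"arm")
st(roi&(z>0.225),"handletop")
st(roi&(z>0.066)&(z<0.076),"block")
L=(x>0.2)&(x<0.5)&(y>-0.03)&(y<0.2)
st(L&(z>0.2)&(z<0.26),"big jaw"); st(L&(z>0.3),"big handle")
```

```text
['Unreachable', 'camera', 'hold_point_z', 'sign_off', 'state']
0.0187 dict_keys(['clock', 'qpos', 'joint_vel', 'joint_efforts', 'ee_pos', 'eef_rot', 'force', 'moment', 'width'])
collar+lugs 757 med [ 0.5708 -0.1157  0.1654] min [ 0.4979 -0.1377  0.1575] max [ 0.6484 -0.0888  0.1858]
lugA 226 med [ 0.5218 -0.113   0.1641] min [ 0.4971 -0.129   0.1591] max [ 0.549  -0.0974  0.169 ]
lugB 239 med [ 0.6211 -0.1207  0.1644] min [ 0.5929 -0.1368  0.1592] max [ 0.6516 -0.1071  0.1688]
collartop 177 med [ 0.5725 -0.1185  0.1764] min [ 0.5585 -0.1409  0.1724] max [ 0.5884 -0.0942  0.1888]
posttop 42 med [ 0.5742 -0.1186  0.1848] min [ 0.5612 -0.1381  0.1803] max [ 0.5816 -0.105   0.1896]
arm 182 med [ 0.5778 -0.0575  0.1615] min [ 0.5667 -0.0832  0.1462] max [ 0.5897 -0.0316  0.1664]
handletop 178 med [0.574  0.0014 0.2352] min [ 0.4401 -0.019   0.2265] max [0.595  0.0499 0.2458]
block 639 med [ 0.5608 -0.0088  0.0703] min [ 0.5233 -0.0522  0.0664] max [0.6299 0.0315 0.0749]
big jaw 2060 med [0.3387 0.0278 0.2295] min [ 0.2492 -0.0095  0.2236] max [0.445  0.1503 0.2491]
big handle 1074 med [0.3384 0.002  1.3169] min [0.3115 0.002  0.3177] max [0.3402 0.1797 1.3169]
```

The job's clamp is the smaller one at top (295,168), with its post at about (0.571,-0.116) and its arm over the grey block. The other clamp, at (245,250), is larger (top 0.249 m). The block at top (259,175) is dark grey, and the one at (200,168) is pink and so not meant. I'm starting the trip to lug_a, going up and around the big clamp's handle.

```bash
python3 -m pendant '[[[0.03,-0.02,0.035,0,0,0],[0.07,-0.045,0.07,0,0,0],[0.11,-0.07,0.1,0,0,4],[0.15,-0.1,0.12,0,0,8],[0.19,-0.13,0.13,0,0,12]]]' 1 40
python3 -m pendant '[[[0.035,-0.035,0.01,0,0,2],[0.07,-0.07,0.01,0,0,4],[0.1,-0.11,0.01,0,0,4],[0.12,-0.155,0.01,0,0,4],[0.14,-0.2,0.01,0,0,4]]]'
```

```text
clock: 0.6
ee_pos: [0.3269, 0.3826, 0.3338]
eef_rot: [3.141, 0.001, 3.064]
force: [0.8, 0.7, 0.2]
width: 0.0122
clock: 1.1
ee_pos: [0.4675, 0.1809, 0.3431]
eef_rot: [-3.141, -0.0, 3.134]
force: [0.6, 0.2, 0.1]
width: 0.0001
```

```bash
python3 -m pendant '[[[0.02,-0.05,0,0,0,0],[0.03,-0.1,0,0,0,0],[0.04,-0.15,0,0,0,0],[0.04,-0.2,0,0,0,0],[0.04,-0.245,-0.01,0,0,0]]]' && python3 -m pendant '[[[0,-0.035,-0.03,0,0,0],[0,-0.047,-0.07,0,0,0],[0,-0.047,-0.11,0,0,0],[0,-0.047,-0.12,0,0,0]]]'
python3 - <<'E'
from h import *
s=r.state(); print(s['ee_pos'],s['eef_rot'],s['qpos'].round(3),s['force'])
for n in ["wrist","scene","top"]:
    c=cam(n); cv2.imwrite(f"pics/{n}1.png",c["image"])
    if n=="wrist": print(c["T_tool_cam"])
E
```

```text
clock: 1.6
ee_pos: [0.5075, -0.0628, 0.3342]
eef_rot: [-3.141, 0.001, 3.134]
force: [1.3, -0.2, -0.1]
width: -0.0
clock: 2.0
ee_pos: [0.5053, -0.1097, 0.2088]
eef_rot: [3.139, -0.007, 3.133]
force: [-0.4, 0.6, -0.5]
width: -0.0002
[ 0.50529584 -0.1097083   0.20878748] [ 3.13947939 -0.00749551  3.13260604] [-0.285  0.036  1.415 -0.     1.698 -1.847] [-0.35732212  0.56715731 -0.53812311]
[[-4.69347333e-04 -9.51192473e-01 -3.08597893e-01  7.99823676e-02]
 [ 9.99999776e-01 -5.93405058e-04  3.08152451e-04  4.06046075e-04]
 [-4.76235842e-04 -3.08597679e-01  9.51192539e-01 -1.65880801e-01]
 [ 0.00000000e+00  0.00000000e+00  0.00000000e+00  1.00000000e+00]]
```

View pics/wrist1.png

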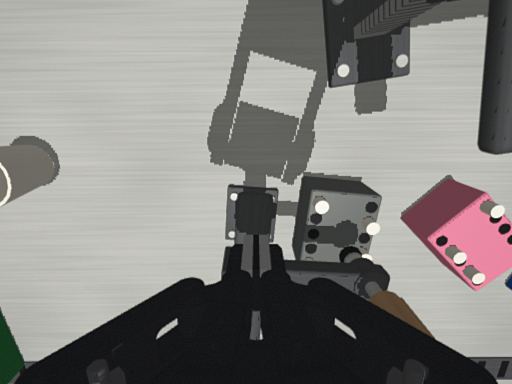

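View pics/scene1.png

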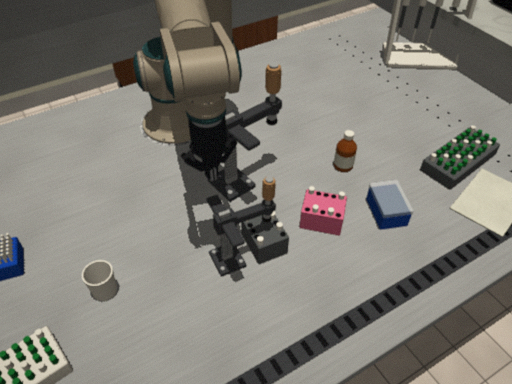

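```bash
python3 -m pendant '[[[0.003,0,-0.016,0,0,0],[0.003,0,-0.03,0,0,0],[0.003,0,-0.036,0,0,0],[0.003,0,-0.036,0,0,0]]]' && python3 -m pendant '[[[0,0,-0.003,0,0,0],[0,0,-0.006,0,0,0],[0,0,-0.009,0,0,0],[0,0,-0.012,0,0,0],[0,0,-0.015,0,0,0]]]'
```

```text
clock: 2.55
ee_pos: [0.5103, -0.1092, 0.178]
eef_rot: [3.142, -0.0, 3.135]
force: [-0.6, 0.5, 0.7]
width: 0.0002
clock: 3.05
ee_pos: [0.5103, -0.1092, 0.1629]
eef_rot: [3.142, -0.0, 3.135]
force: [-0.2, -0.1, -0.1]
width: 0.0004
```

```bash
python3 -m pendant '[[[0,0,-0.003,0,0,0],[0,0,-0.006,0,0,0],[0,0,-0.009,0,0,0]]]' ; python3 -m pendant '[[[0,0,-0.003,0,0,0],[0,0,-0.006,0,0,0],[0,0,-0.009,0,0,0]]]'
```

```text
clock: 3.35
ee_pos: [0.5103, -0.1092, 0.1536]
eef_rot: [3.142, -0.0, 3.135]
force: [0.3, -0.1, -0.5]
width: 0.0001
clock: 3.65
ee_pos: [0.5103, -0.1093, 0.1443]
eef_rot: [-3.142, -0.0, 3.135]
force: [0.5, -0.5, -0.4]
width: 0.0
```

Run:
```python
from h import *
import pickle
s=r.state(); c=cam("wrist"); pickle.dump((s,c),open("w2.pkl","wb")); cv2.imwrite("pics/wrist2.png",c["image"])
```

```text
(no output)
```

View pics/wrist2.png

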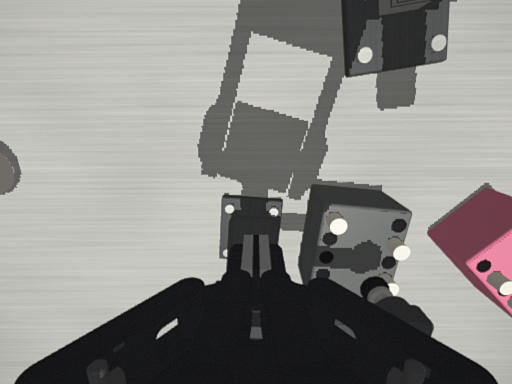

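Run:
```python
from h import *
c=cam("scene"); im=c["image"][110:290,150:350]; cv2.imwrite("pics/scene2.png",cv2.resize(im,None,fx=4,fy=3.3,interpolation=cv2.INTER_CUBIC))
c=cam("top"); im=c["image"][120:280,200:340]; cv2.imwrite("pics/top2.png",cv2.resize(im,None,fx=3.5,fy=3.5)); W=wpts(c)
x,y,z=W[...,0],W[...,1],W[...,2]
m=(abs(x-.58)<.03)&(abs(y+.006)<.03)&(z>.17)
print(m.sum(), np.median(W[m],0), np.percentile(z[m],[50,80,90,98]))
```

```text
139 [ 0.57863628 -0.00637313  0.23814671] [0.23814671 0.24274082 0.24395817 0.24635435]
```

View pics/scene2.png

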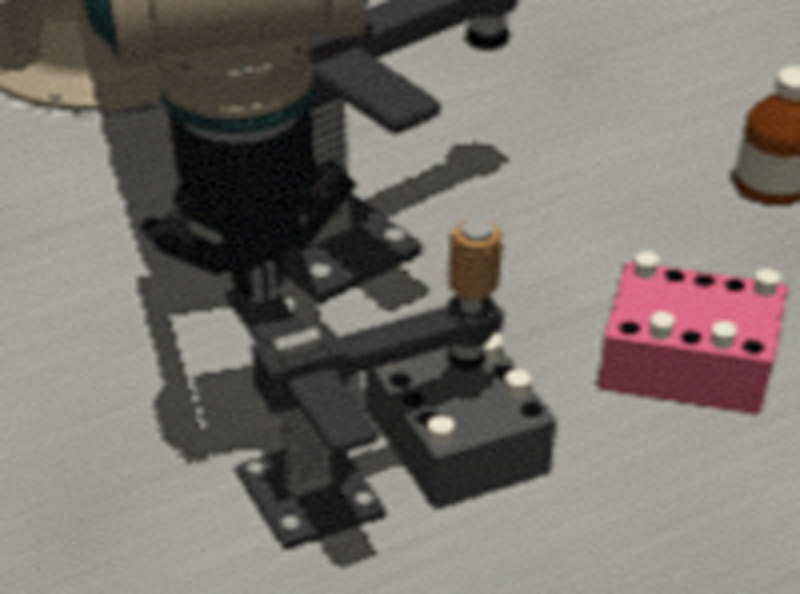

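View pics/top2.png

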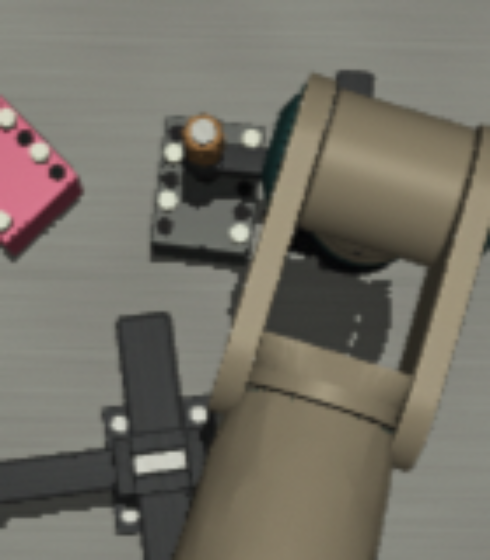

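```bash
cat >> h.py <<'E'
from scipy.spatial.transform import Rotation as Ro
def wwrist(s,c):
    z=c["range_z"]; v,u=np.mgrid[0:z.shape[0],0:z.shape[1]]
    P=np.stack([(u-c["cx"])/c["fx"]*z,(v-c["cy"])/c["fy"]*z,z],-1)
    T=np.array(c["T_tool_cam"]); P=P@T[:3,:3].T+T[:3,3]
    return Ro.from_euler('xyz',s['eef_rot']).apply(P.reshape(-1,3)).reshape(P.shape)+s['ee_pos'], P
E
python3 - <<'E'
from h import *
import pickle
s,c=pickle.load(open("w2.pkl","rb")); W,P=wwrist(s,c)
for v in range(195,290,6): print(v,[tuple((W[v,u]*1000).round().astype(int)) for u in (225,240,255,270,280)])
T=np.linalg.inv(np.array(c["T_tool_cam"])); p=T[:3,3]; print("tcp px",p[0]/p[2]*c["fx"]+c["cx"],p[1]/p[2]*c["fy"]+c["cy"],p[2])
im=c["image"][180:300,190:430]; cv2.imwrite("pics/w2c.png",cv2.resize(im,None,fx=3.3,fy=3.3,interpolation=cv2.INTER_CUBIC))
E
```

```text
195 [(np.int64(530), np.int64(-144), np.int64(4)), (np.int64(532), np.int64(-127), np.int64(-1)), (np.int64(532), np.int64(-110), np.int64(1)), (np.int64(532), np.int64(-92), np.int64(-1)), (np.int64(532), np.int64(-80), np.int64(-1))]
201 [(np.int64(535), np.int64(-144), np.int64(12)), (np.int64(535), np.int64(-127), np.int64(11)), (np.int64(535), np.int64(-110), np.int64(12)), (np.int64(535), np.int64(-93), np.int64(11)), (np.int64(536), np.int64(-81), np.int64(11))]
207 [(np.int64(540), np.int64(-143), np.int64(17)), (np.int64(542), np.int64(-127), np.int64(12)), (np.int64(542), np.int64(-110), np.int64(12)), (np.int64(542), np.int64(-93), np.int64(12)), (np.int64(542), np.int64(-81), np.int64(13))]
213 [(np.int64(550), np.int64(-144), np.int64(12)), (np.int64(550), np.int64(-127), np.int64(12)), (np.int64(550), np.int64(-110), np.int64(11)), (np.int64(548), np.int64(-93), np.int64(16)), (np.int64(550), np.int64(-81), np.int64(11))]
219 [(np.int64(557), np.int64(-145), np.int64(11)), (np.int64(494), np.int64(-118), np.int64(161)), (np.int64(494), np.int64(-109), np.int64(161)), (n
[... 2121 characters left out ...]
212)), (np.int64(500), np.int64(-109), np.int64(205)), (np.int64(496), np.int64(-103), np.int64(212)), (np.int64(496), np.int64(-99), np.int64(212))]
279 [(np.int64(497), np.int64(-121), np.int64(214)), (np.int64(497), np.int64(-115), np.int64(215)), (np.int64(504), np.int64(-109), np.int64(205)), (np.int64(498), np.int64(-103), np.int64(213)), (np.int64(498), np.int64(-99), np.int64(214))]
285 [(np.int64(498), np.int64(-121), np.int64(218)), (np.int64(497), np.int64(-115), np.int64(218)), (np.int64(506), np.int64(-109), np.int64(206)), (np.int64(497), np.int64(-103), np.int64(218)), (np.int64(498), np.int64(-99), np.int64(217))]
tcp px 254.9542587260871 232.3448197194451 0.18247453230485042
```

View pics/w2c.png

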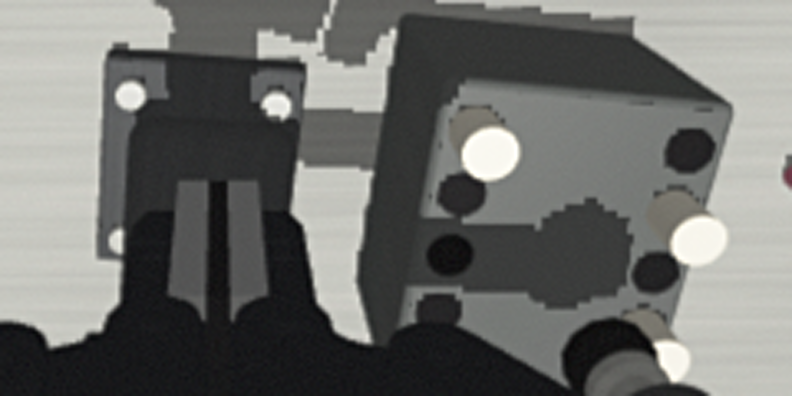

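Run:
```python
from h import *
import pickle
s,c=pickle.load(open("w2.pkl","rb")); W,P=wwrist(s,c)
for v in range(222,262,2): print(v,[(W[v,u]*1000).round().astype(int).tolist() for u in (244,248,255,264,268)])
print(s['ee_pos'],s['force'], r.state()['ee_pos'],r.state()['clock'],r.state()['force'],r.state()['joint_efforts'])
```

```text
222 [[494, -115, 164], [494, -113, 164], [495, -109, 163], [495, -104, 163], [495, -102, 162]]
224 [[496, -115, 164], [496, -113, 164], [496, -109, 163], [496, -104, 163], [496, -102, 163]]
226 [[496, -115, 165], [496, -113, 165], [497, -109, 164], [498, -104, 162], [497, -102, 164]]
228 [[498, -115, 164], [498, -113, 164], [498, -109, 164], [498, -104, 164], [498, -102, 164]]
230 [[499, -115, 164], [499, -113, 164], [499, -109, 165], [500, -104, 163], [499, -102, 164]]
232 [[501, -115, 164], [430, -108, 310], [500, -109, 164], [500, -104, 165], [501, -102, 164]]
234 [[502, -115, 164], [502, -113, 164], [502, -109, 164], [501, -104, 165], [502, -102, 164]]
236 [[499, -115, 173], [498, -113, 174], [498, -109, 174], [498, -104, 174], [504, -102, 163]]
238 [[499, -115, 174], [498, -113, 176], [499, -109, 175], [499, -104, 176], [504, -102, 164]]
240 [[499, -115, 177], [499, -113, 178], [499, -109, 177], [499, -104, 178], [499, -102, 177]]
242 [[498, -115, 180], [498, -113, 180], [499, -109, 179], [498, -104, 180], [498, -102, 181]]
244 [[498, -115, 183], [498, -113, 183], [499, -109, 18
[... 354 characters left out ...]
-112, 190], [499, -109, 190], [499, -105, 190], [498, -103, 191]]
254 [[499, -114, 192], [498, -112, 193], [499, -109, 192], [499, -105, 191], [498, -103, 193]]
256 [[499, -114, 194], [498, -112, 195], [498, -109, 194], [499, -105, 194], [498, -103, 195]]
258 [[499, -114, 196], [498, -112, 196], [498, -109, 196], [499, -105, 195], [499, -103, 195]]
260 [[499, -114, 198], [499, -112, 198], [499, -109, 197], [499, -105, 198], [498, -103, 198]]
[ 0.51029516 -0.10925365  0.14432944] [ 0.50824647 -0.4795272  -0.37726647] [ 0.51018943 -0.10918215  0.14432277] 3.8 [-0.40786358 -0.60716617  0.28952628] [-2.74792357e-03 -3.80214965e+01 -3.50950599e+01 -5.07618424e-04
 -2.18177884e-02  2.40811829e-05]
```

The wrist range image shows the fingertips at z≈0.173, with the lug top at 0.164. So the fingers really end about 29 mm above the reported TCP, and they have not touched the lug yet. I'll carry on down slowly, watching the force.

```bash
python3 -m pendant '[[[0,0,-0.003,0,0,0],[0,0,-0.006,0,0,0],[0,0,-0.008,0,0,0]]]' ; python3 -m pendant '[[[0,0,-0.002,0,0,0],[0,0,-0.004,0,0,0]]]';  python3 -m pendant '[[[0,0,-0.002,0,0,0],[0,0,-0.004,0,0,0]]]'
```

```text
clock: 4.1
ee_pos: [0.5104, -0.1094, 0.1372]
eef_rot: [-3.141, 0.0, 3.134]
force: [-3.1, -0.1, 7.0]
width: -0.0003
clock: 4.3
ee_pos: [0.5104, -0.1094, 0.1343]
eef_rot: [-3.141, 0.001, 3.134]
force: [-3.2, 0.7, 6.6]
width: 0.0001
clock: 4.5
ee_pos: [0.5104, -0.1095, 0.1314]
eef_rot: [-3.141, 0.002, 3.134]
force: [-3.8, 0.8, 7.3]
width: -0.0002
```

```bash
python3 -m pendant '[[[0,0,-0.003,0,0,0],[0,0,-0.006,0,0,0],[0,0,-0.009,0,0,0],[0,0,-0.012,0,0,0]]]'
cat >> h.py <<'E'
def handle(c,lo=0.15):
    W=wpts(c); x,y,z=W[...,0],W[...,1],W[...,2]
    m=(np.hypot(x-.579,y+.006)<.014)&(z>lo)
    return m.sum(),np.median(W[m],0).round(4),np.percentile(z[m],[60,75,90]).round(4)
def hnd_img(c):
    # scene: white button on handle top, orange mask
    h=cv2.cvtColor(c["image"],cv2.COLOR_BGR2HSV); m=cv2.inRange(h,(5,90,50),(20,255,255)); m[:, :240]=0; m[:,300:]=0; m[:150]=0;m[260:]=0
    v,u=np.nonzero(m); return len(v), u.mean().round(2),v.mean().round(2),v.min(),v.max()
E
python3 - <<'E'
from h import *
import pickle
print(hnd_img(pickle.load(open("scene0.pkl","rb"))),handle(pickle.load(open("top0.pkl","rb"))))
c=cam("scene");print(hnd_img(c)); cv2.imwrite("pics/s3.png",cv2.resize(c["image"][110:290,150:350],None,fx=4,fy=3.3)); s=r.state(); c=cam("wrist"); W,_=wwrist(s,c); print(W[228:234,236:240].mean((0,1)),s['ee_pos']); cv2.imwrite("pics/w3.png",c["image"])
E
```

```text
clock: 4.9
ee_pos: [0.5104, -0.1095, 0.1204]
eef_rot: [-3.14, 0.002, 3.134]
force: [-3.5, 1.5, 8.6]
width: 0.0001
(215, np.float64(268.32), np.float64(189.85), np.int64(179), np.int64(200)) (np.int64(152), array([ 0.5749, -0.0063,  0.2351]), array([0.2379, 0.2413, 0.244 ]))
(205, np.float64(268.17), np.float64(195.37), np.int64(184), np.int64(205))
[ 0.49740987 -0.1189184   0.14410729] [ 0.51038514 -0.10938667  0.11980459]
```

View pics/s3.png

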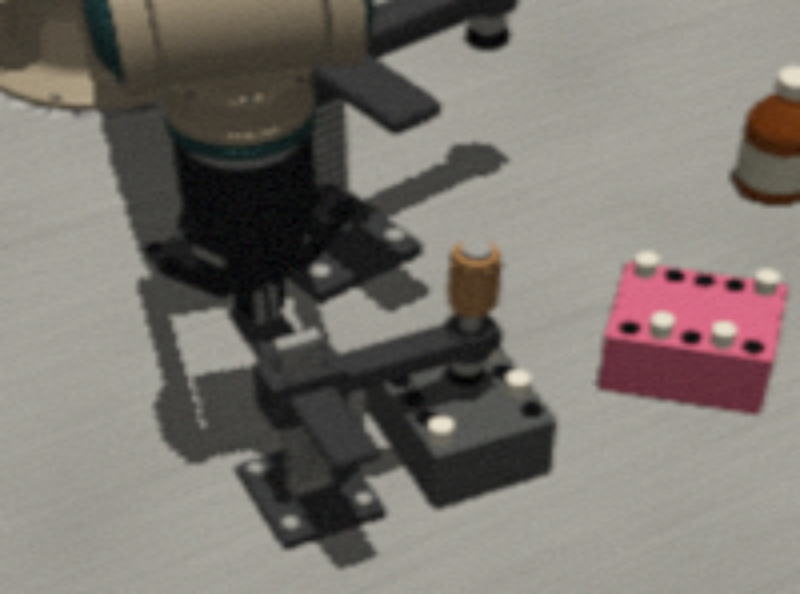

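View pics/w3.png

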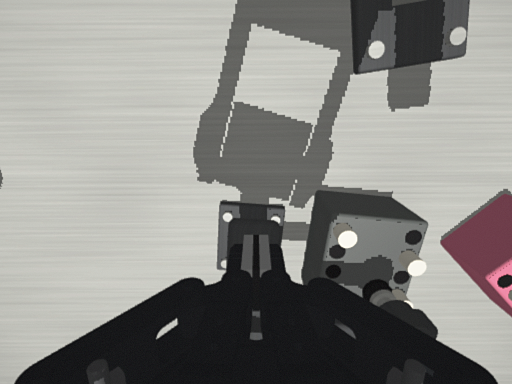

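```bash
python3 -m pendant '[[[0,0,-0.003,0,0,0],[0,0,-0.006,0,0,0],[0,0,-0.009,0,0,0]]]'; python3 -m pendant '[[[0,0,-0.002,0,0,0],[0,0,-0.004,0,0,0]]]';python3 -m pendant '[[[0,0,-0.002,0,0,0],[0,0,-0.004,0,0,0]]]'
python3 - <<'E'
from h import *
c=cam("scene");print(hnd_img(c));
E
```

```text
clock: 5.3
ee_pos: [0.5104, -0.1094, 0.1117]
eef_rot: [-3.14, 0.002, 3.134]
force: [-4.5, 1.6, 8.0]
width: -0.0002
clock: 5.5
ee_pos: [0.5104, -0.1095, 0.1086]
eef_rot: [-3.14, 0.003, 3.134]
force: [-3.9, 1.2, 6.3]
width: 0.0003
clock: 5.7
ee_pos: [0.5104, -0.1095, 0.1053]
eef_rot: [-3.14, 0.003, 3.134]
force: [-4.0, 0.9, 7.8]
width: 0.0
(200, np.float64(267.92), np.float64(199.87), np.int64(189), np.int64(210))
```

```bash
cat > lk.py <<'E'
from h import *
import sys
c=cam("scene");print(hnd_img(c)); s=r.state(); print(s['ee_pos'].round(4),s['force'].round(1)); cv2.imwrite("pics/l%.2f.png"%s['clock'],cv2.resize(c["image"][160:270,190:310],None,fx=6,fy=5,interpolation=cv2.INTER_CUBIC)); print(s['clock'])
E
for i in 1 ; do python3 -m pendant '[[[0,0,-0.002,0,0,0],[0,0,-0.004,0,0,0]]]'; python3 lk.py; python3 -m pendant '[[[0,0,-0.002,0,0,0],[0,0,-0.004,0,0,0]]]'; python3 lk.py; done
```

```text
clock: 5.95
ee_pos: [0.5105, -0.1096, 0.1012]
eef_rot: [-3.14, 0.003, 3.134]
force: [-0.5, -1.0, 2.2]
width: -0.0001
(204, np.float64(267.33), np.float64(200.66), np.int64(190), np.int64(210))
[ 0.5105 -0.1096  0.1006] [ 1.2 -0.2  1.1]
6.0
clock: 6.2
ee_pos: [0.5105, -0.11, 0.0971]
eef_rot: [-3.139, 0.003, 3.134]
force: [-5.3, -0.5, 11.3]
width: -0.0003
(199, np.float64(266.69), np.float64(200.88), np.int64(190), np.int64(210))
[ 0.5104 -0.1101  0.097 ] [-3.6 -1.4  8.3]
6.25
```

```bash
python3 -m pendant '[[[0,0,-0.001,0,0,0],[0,0,-0.001,0,0,0]]]'; python3 lk.py;  python3 -m pendant '[[[0,0,-0.001,0,0,0],[0,0,-0.001,0,0,0]]]'; python3 lk.py
```

```text
clock: 6.45
ee_pos: [0.5104, -0.1102, 0.097]
eef_rot: [-3.139, 0.004, 3.134]
force: [-5.1, -0.1, 9.8]
width: 0.0001
(201, np.float64(266.55), np.float64(201.11), np.int64(191), np.int64(211))
[ 0.5105 -0.1101  0.0969] [-5.   0.7  8.3]
6.5
clock: 6.7
ee_pos: [0.5105, -0.1102, 0.0969]
eef_rot: [-3.138, 0.004, 3.134]
force: [-5.2, 0.9, 9.7]
width: -0.0001
(199, np.float64(266.57), np.float64(201.14), np.int64(191), np.int64(211))
[ 0.5105 -0.1102  0.0969] [-5.6  1.2  9.6]
6.75
```

View pics/l6.25.png

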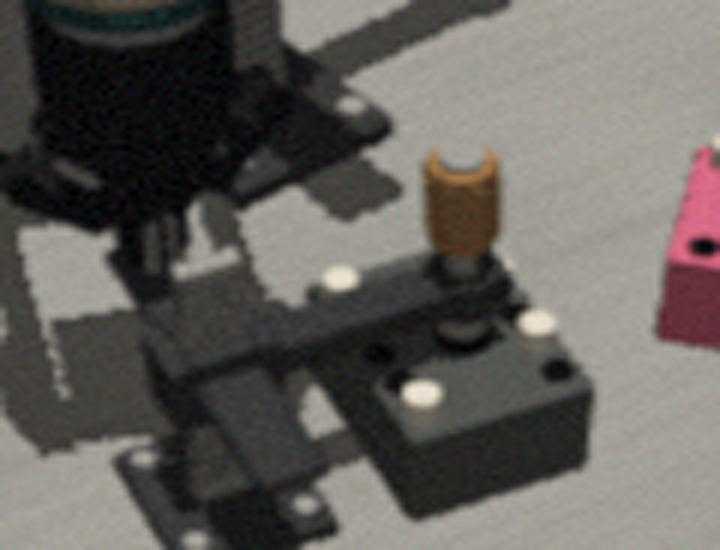

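```bash
python3 -m pendant '[[[0,0,-0.002,0,0,0],[0,0,-0.002,0,0,0]]]'; python3 lk.py;  python3 -m pendant '[[[0,0,-0.002,0,0,0],[0,0,-0.003,0,0,0]]]'; python3 lk.py
```

```text
clock: 6.95
ee_pos: [0.5104, -0.1103, 0.0962]
eef_rot: [-3.138, 0.004, 3.134]
force: [-6.8, 0.5, 11.7]
width: -0.0001
(202, np.float64(266.57), np.float64(201.13), np.int64(190), np.int64(211))
[ 0.5104 -0.1103  0.0962] [-6.3  0.8 12.2]
7.0
clock: 7.2
ee_pos: [0.5104, -0.1104, 0.0953]
eef_rot: [-3.138, 0.005, 3.134]
force: [-10.6, 0.9, 19.2]
width: 0.0001
(198, np.float64(266.54), np.float64(201.19), np.int64(191), np.int64(210))
[ 0.5104 -0.1105  0.0952] [-10.    1.   14.5]
7.25
```

```bash
python3 -m pendant '[[[0,0,0.003,0,0,0],[0,0,0.02,0,0,0],[-0.01,0,0.06,0,0,0],[-0.03,0,0.1,0,0,4],[-0.06,0,0.13,0,0,10]]]' ; python3 -m pendant '[[[0,0,0,0,0,6],[0,0,0,0,0,14],[0,0,0,0,0,14]]]' -1 40
python3 - <<'E'
from h import *
import pickle
for n in ["scene","top","wrist"]:
    s=r.state();c=cam(n); pickle.dump((s,c),open(f"{n}4.pkl","wb")); cv2.imwrite(f"pics/{n}4.png",c["image"])
    if n=="scene": print(hnd_img(c))
    if n=="top": print(handle(c))
print(s['ee_pos'],s['eef_rot'],s['qpos'].round(3),s['force'],s['clock'],s['width'])
E
```

```text
clock: 7.75
ee_pos: [0.4505, -0.1105, 0.227]
eef_rot: [-3.137, 0.006, -2.971]
force: [0.4, 0.5, 0.2]
width: 0.0001
clock: 8.05
ee_pos: [0.4504, -0.1104, 0.2268]
eef_rot: [-3.137, 0.006, -2.725]
force: [-0.2, -0.1, -0.0]
width: 0.0433
(197, np.float64(266.6), np.float64(201.27), np.int64(191), np.int64(211))
(np.int64(98), array([ 0.5771, -0.007 ,  0.2021]), array([0.2036, 0.2051, 0.2068]))
[ 0.45040966 -0.11031488  0.2263487 ] [-3.13782186  0.00536934 -2.72982122] [-3.200e-01 -1.320e-01  1.543e+00  1.000e-03  1.724e+00 -2.303e+00] [ 0.40591989 -0.05052643 -0.08347491] 8.15 0.058154374140004544
```

View pics/wrist4.png

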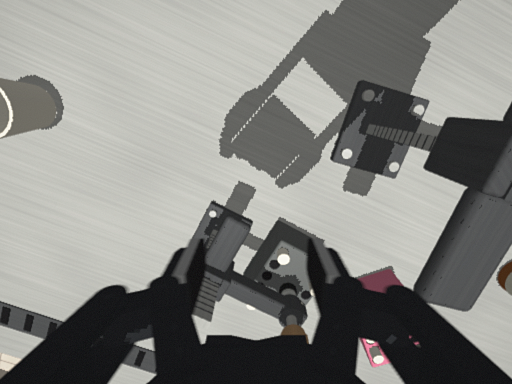

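View pics/top4.png

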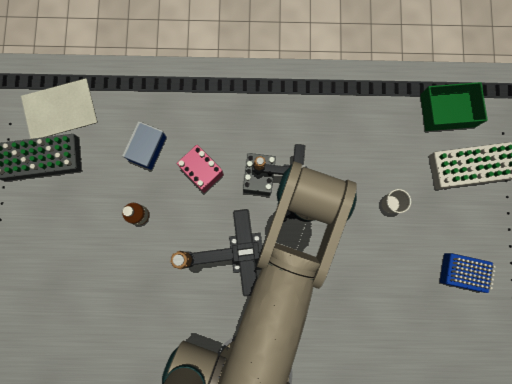

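View pics/scene4.png

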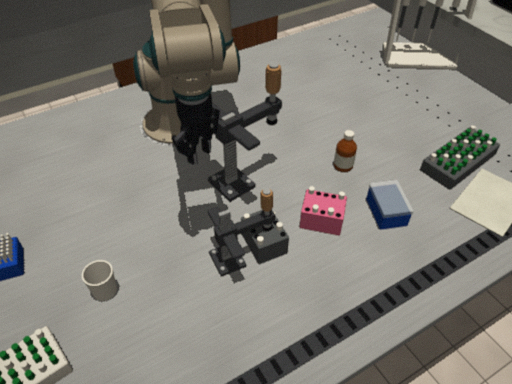

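```bash
python3 -m pendant '[[[0.03,0.03,0.02,0,0,7],[0.06,0.05,0.02,0,0,15],[0.1,0.08,0.02,0,0,22],[0.125,0.104,0.02,0,0,30],[0.125,0.104,0.02,0,0,35]]]' -1; python3 -m pendant '[[[0,0,0,0,0,0]]]'
python3 - <<'E'
from h import *
import pickle
for n in ["wrist"]:
    s=r.state();c=cam(n); pickle.dump((s,c),open(f"{n}5.pkl","wb")); cv2.imwrite(f"pics/{n}5.png",c["image"])
print(s['ee_pos'],s['eef_rot'],s['qpos'].round(3),s['force'],s['clock'],s['width'])
W,P=wwrist(s,c); np.save("W5",W)
T=np.linalg.inv(np.array(c["T_tool_cam"]))
for z in (0,-.02,-.03,-.04): 
    p=T@np.array([0,0,z,1]); print(z,p[0]/p[2]*c["fx"]+c["cx"],p[1]/p[2]*c["fy"]+c["cy"])
h=cv2.cvtColor(c["image"],cv2.COLOR_BGR2HSV); m=cv2.inRange(h,(5,90,50),(20,255,255))>0
m&=(np.hypot(W[...,0]-.58,W[...,1]+.006)<.05)
print(m.sum(),W[m].min(0),W[m].max(0),np.median(W[m],0)); v,u=np.nonzero(m); print(u.min(),u.max(),v.min(),v.max())
E
```

```text
clock: 8.7
ee_pos: [0.5771, -0.0033, 0.2439]
eef_rot: [-3.141, 0.005, -2.112]
force: [-0.3, -0.9, 0.6]
width: 0.0853
clock: 8.8
ee_pos: [0.5776, -0.0026, 0.2429]
eef_rot: [3.141, 0.004, -2.113]
force: [0.5, -0.3, 0.4]
width: 0.0858
[ 0.57756354 -0.00263083  0.24292451] [ 3.14081146  0.00383992 -2.11254285] [-0.07   0.195  1.175  0.004  1.77  -2.67 ] [ 0.45736788 -0.30930213  0.35417522] 8.8 0.08578104937895743
0 254.1719504422357 231.15079859661512
-0.02 254.00461813480163 246.02452339885588
-0.03 253.90542099020757 254.84189436854524
-0.04 253.79313813194 264.82241970457056
800 [ 0.5664982  -0.02477169  0.12421272] [0.59456722 0.00270362 0.2034038 ] [ 0.57458251 -0.01774668  0.19779048]
229 263 174 218
```

View pics/wrist5.png

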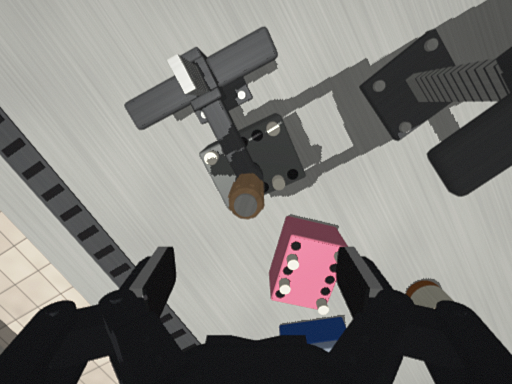

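Run:
```python
from h import *
import pickle
s,c=pickle.load(open("wrist5.pkl","rb")); W=np.load("W5.npy")
z=W[...,2]; m=(z>0.2)&(np.hypot(W[...,0]-.58,W[...,1]+.006)<.03); m[:180]=0;m[225:]=0
v,u=np.nonzero(m); print(m.sum(),np.median(W[m],0),W[m].min(0),W[m].max(0),u.min(),u.max(),v.min(),v.max())
(cx,cy),rad=cv2.minEnclosingCircle(np.stack([u,v],1).astype(np.float32)); print(cx,cy,rad,W[int(cy),int(cx)])
print(W[203,246])
# fingertips
_,P=wwrist(s,c)
for (v,u) in [(250,165),(255,160),(262,168),(250,350),(256,345),(262,352),(290,150)]: print((v,u),(P[v,u]*1000).round(1))
```

```text
843 [ 0.58060851 -0.01108249  0.20362675] [ 0.56853312 -0.02302114  0.20003392] [0.59498059 0.00317618 0.2078257 ] 229 262 186 218
245.3229522705078 202.83285522460938 16.846567153930664 [ 0.58019485 -0.01223459  0.20587537]
[ 0.58011313 -0.01094074  0.20519978]
(250, 165) [ 10.7 -43.6 -43.6]
(255, 160) [ 11.3 -44.1 -49.5]
(262, 168) [  5.4 -42.  -46.1]
(250, 350) [ 11.3  47.  -44.8]
(256, 345) [  9.7  43.8 -47.8]
(262, 352) [ 11.4  44.3 -55.8]
(290, 150) [  7.7 -41.7 -70.6]
```

```bash
python3 -m pendant '[[[0.0025,-0.007,-0.02,0,0,0],[0.0025,-0.007,-0.05,0,0,0],[0.0025,-0.007,-0.08,0,0,0],[0.0025,-0.007,-0.085,0,0,0]]]' -1 30; python3 -m pendant '[[[0,0,-0.012,0,0,0],[0,0,-0.024,0,0,0],[0,0,-0.03,0,0,0],[0,0,-0.03,0,0,0]]]'
python3 - <<'E'
from h import *
import pickle
s=r.state();c=cam("wrist"); cv2.imwrite("pics/wrist6.png",c["image"]); pickle.dump((s,c),open("wrist6.pkl","wb"))
c=cam("scene"); cv2.imwrite("pics/scene6.png",cv2.resize(c["image"][110:290,150:350],None,fx=4,fy=3.3))
print(s['ee_pos'],s['force'],s['moment'],s['qpos'].round(3))
E
```

```text
clock: 9.25
ee_pos: [0.5775, -0.01, 0.1533]
eef_rot: [3.134, 0.001, -2.119]
force: [-0.0, 0.7, 0.1]
width: 0.0855
clock: 9.65
ee_pos: [0.5773, -0.01, 0.1227]
eef_rot: [3.133, 0.0, -2.119]
force: [0.2, 0.4, -0.4]
width: 0.0854
[ 0.57731309 -0.01002795  0.12271622] [ 0.21259121  0.4352606  -0.41049737] [ 0.01058559 -0.04212781 -0.01405919] [-0.083  0.246  1.357  0.004  1.547 -2.677]
```

View pics/wrist6.png

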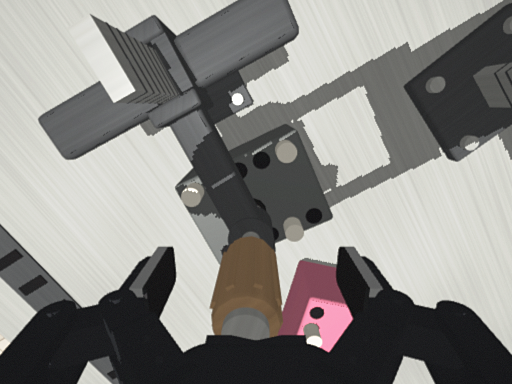

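View pics/scene6.png

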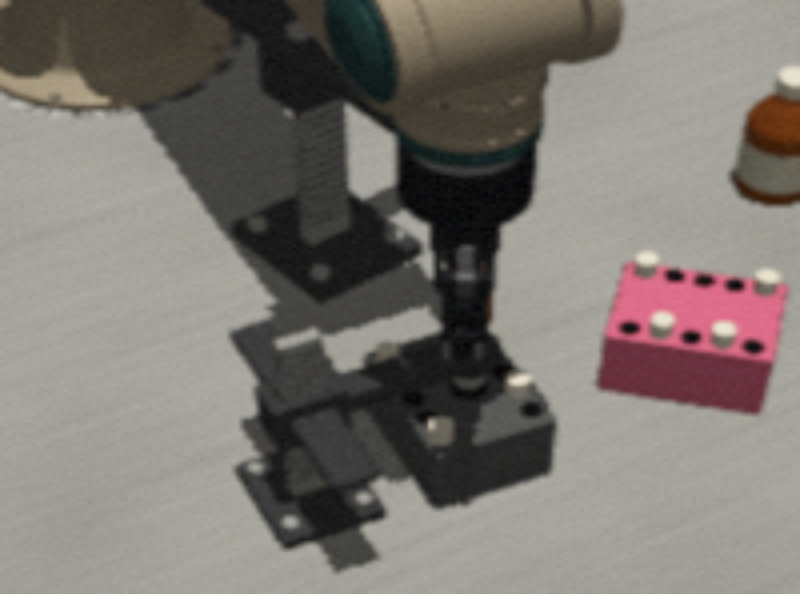

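Run:
```python
from h import *
import pickle
s,c=pickle.load(open("wrist6.pkl","rb")); W,P=wwrist(s,c)
h=cv2.cvtColor(c["image"],cv2.COLOR_BGR2HSV); m=cv2.inRange(h,(5,70,40),(22,255,255))>0
m[:,:200]=0;m[:,300:]=0;m[:225]=0
for v in range(242,325,10):
    u=np.nonzero(m[v])[0]; uu=(u.min()+u.max())//2
    print(v,u.min(),u.max(),(W[v,uu]*1000).round(1),(P[v,uu]*1000).round(1),(P[v,u.min()+1]*1000).round(1),(P[v,u.max()-1]*1000).round(1))
```

```text
242 233 265 [574.6 -19.9 156.3] [  9.8  -2.5 -33.7] [  9.3 -10.5 -32.6] [  7.1   5.5 -28.6]
252 223 274 [575.1 -19.9 166.3] [  9.6  -2.8 -43.7] [  2.8 -16.2 -31.8] [  4.6  10.1 -34.9]
262 221 276 [574.3 -20.7 177.3] [ 10.7  -2.5 -54.6] [  2.6 -16.2 -41.4] [  3.5  10.7 -43.1]
272 219 277 [574.1 -20.7 185.4] [ 10.8  -2.3 -62.7] [  3.2 -16.  -51.2] [  4.5  10.4 -53.3]
282 217 278 [574.  -21.4 193.2] [ 11.4  -2.5 -70.5] [  3.1 -15.9 -58.9] [  4.9  10.3 -61.5]
292 214 279 [574.  -21.9 200.1] [ 11.9  -2.7 -77.4] [  3.8 -16.1 -66.9] [  5.2  10.2 -68.7]
302 212 281 [575.6 -19.3 201.9] [  8.8  -2.6 -79.2] [  4.2 -16.  -73.6] [  3.4  10.7 -72.6]
312 213 281 [576.2 -17.5 205. ] [  6.9  -2.2 -82.3] [  2.9 -15.1 -77.6] [ -1.4  10.8 -72.7]
322 213 282 [578.1 -14.3 205.9] [  3.2  -2.2 -83.2] [ -0.3 -15.  -79.4] [ -6.6  11.4 -72.5]
```

```bash
python3 -m pendant '[[[0.004,0.0015,0,0,0,0],[0.004,0.0015,0,0,0,0]]]'; python3 -m pendant '[[[0,0,0,0,0,0],[0,0,0,0,0,0],[0,0,0,0,0,0],[0,0,0,0,0,0],[0,0,0,0,0,0]]]' 1 30;  python3 -m pendant '[[[0,0,0,0,0,0],[0,0,0,0,0,0]]]'
python3 - <<'E'
from h import *
s=r.state(); print(s['force'],s['moment'],s['width'],s['qpos'].round(3))
c=cam("wrist"); cv2.imwrite("pics/wrist7.png",c["image"]);
E
```

```text
clock: 9.95
ee_pos: [0.5827, -0.0084, 0.1249]
eef_rot: [3.136, 0.002, -2.119]
force: [0.7, 0.4, -0.7]
width: 0.0856
clock: 10.45
ee_pos: [0.5827, -0.0084, 0.125]
eef_rot: [3.136, 0.002, -2.119]
force: [-0.1, -1.1, 0.3]
width: 0.0274
clock: 10.65
ee_pos: [0.5826, -0.0084, 0.125]
eef_rot: [3.136, 0.002, -2.119]
force: [0.3, -0.7, 0.6]
width: 0.0275
[ 0.29077566 -0.6890617   0.60868012] [0.01576565 0.06778785 0.03796772] 0.027474645497270214 [-0.08   0.256  1.34   0.004  1.55  -2.674]
```

View pics/wrist7.png

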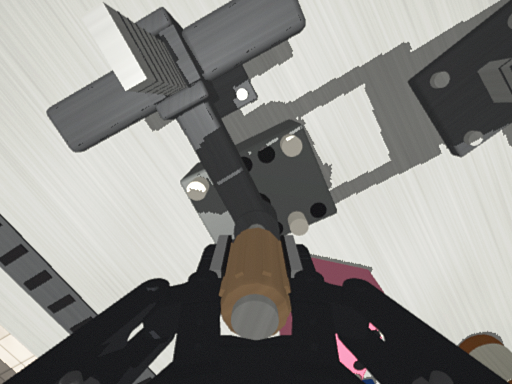

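```bash
python3 -m pendant '[[[0,0,0,0,0,-8],[0,0,-0.0002,0,0,-16],[0,0,-0.0003,0,0,-24],[0,0,-0.0004,0,0,-32],[0,0,-0.0006,0,0,-40]]]'; python3 -c "
from h import *
s=r.state(); print(s['force'].round(1),s['moment'].round(3),s['qpos'][5])"
```

```text
clock: 11.2
ee_pos: [0.5823, -0.008, 0.1244]
eef_rot: [3.135, 0.001, -2.822]
force: [-1.4, 0.6, 2.0]
width: 0.0274
[-1.4  0.6  2. ] [0.539 0.541 0.153] -1.9707852257926501
```

```bash
python3 -m pendant '[[[0,0,0,0,0,-8],[0,0,0,0,0,-16],[0,0,-0.0001,0,0,-24],[0,0,-0.0002,0,0,-32],[0,0,-0.0002,0,0,-40]]]'; python3 -c "
from h import *
s=r.state(); print(s['force'].round(1),s['moment'].round(3),s['qpos'][5])"
```

```text
clock: 11.7
ee_pos: [0.5823, -0.0076, 0.1241]
eef_rot: [3.134, 0.001, 2.757]
force: [0.1, 0.2, -0.6]
width: 0.0275
[ 0.1  0.2 -0.6] [0.721 0.074 0.16 ] -1.2667366400370683
```

```bash
python3 -m pendant '[[[0,0,-0.0001,0,0,-8],[0,0,-0.0002,0,0,-16],[0,0,-0.0003,0,0,-24],[0,0,-0.0004,0,0,-32],[0,0,-0.0005,0,0,-40]]]'; python3 -c "
from h import *
s=r.state(); print(s['force'].round(1),s['moment'].round(3),s['qpos'][5])"
```

```text
clock: 12.2
ee_pos: [0.5828, -0.0082, 0.1238]
eef_rot: [3.133, 0.002, 2.053]
force: [2.5, -4.1, -0.4]
width: 0.0272
[ 2.5 -4.1 -0.4] [-0.104 -0.382  0.123] -0.5610264364348589
```

```bash
python3 -m pendant '[[[0.0003,-0.0005,-0.0001,0,0,-8],[0.0003,-0.0005,-0.0002,0,0,-16],[0.0003,-0.0005,-0.0003,0,0,-24],[0.0003,-0.0005,-0.0004,0,0,-32],[0.0003,-0.0005,-0.0005,0,0,-40]]]'; python3 -c "
from h import *
s=r.state(); print(s['force'].round(1),s['moment'].round(3),s['qpos'][5])"
```

```text
clock: 12.7
ee_pos: [0.5826, -0.009, 0.1232]
eef_rot: [3.134, 0.003, 1.349]
force: [-2.6, -2.8, 1.2]
width: 0.0271
[-2.6 -2.8  1.2] [-0.015  0.536  0.169] 0.1452612781597377
```

```bash
python3 -m pendant '[[[-0.0003,-0.0003,-0.0001,0,0,-8],[-0.0003,-0.0003,-0.0002,0,0,-16],[-0.0003,-0.0003,-0.0003,0,0,-24],[-0.0003,-0.0003,-0.0003,0,0,-24]]]'; python3 -c "
from h import *
s=r.state(); print(s['force'].round(1),s['moment'].round(3),s['qpos'][5])"
```

```text
clock: 13.1
ee_pos: [0.5819, -0.009, 0.123]
eef_rot: [3.136, 0.003, 0.929]
force: [-2.4, 0.8, 2.6]
width: 0.0274
[-2.4  0.8  2.6] [ 0.66   0.796 -0.019] 0.5662065905549837
```

```bash
python3 -m pendant '[[[0,0,0,0,0,0],[0,0,0,0,0,0],[0,0,0,0,0,0],[0,0,0,0,0,0]]]' -1; python3 -m pendant '[[[0,0,0.02,0,0,0],[0,0,0.06,0,0,0],[0,0,0.1,0,0,0],[-0.05,-0.04,0.105,0,0,0],[-0.1,-0.08,0.105,0,0,0]]]'; python3 -m pendant '[[[-0.03,-0.025,0,0,0,0],[-0.03,-0.025,0,0,0,0],[-0.03,-0.025,0,0,0,0]]]'
python3 - <<'E'
from h import *
import pickle
s0,c0=pickle.load(open("scene4.pkl","rb")); t0=pickle.load(open("top4.pkl","rb"))[1]
c=cam("scene"); t=cam("top"); pickle.dump((r.state(),c),open("scene8.pkl","wb"));pickle.dump((r.state(),t),open("top8.pkl","wb"))
cv2.imwrite("pics/scene8.png",c["image"]);cv2.imwrite("pics/top8.png",t["image"])
print(hnd_img(c0),hnd_img(c)); print(handle(t0),handle(t))
print(r.state()['clock'],r.state()['ee_pos'])
E
```

```text
clock: 13.5
ee_pos: [0.582, -0.0091, 0.1229]
eef_rot: [3.135, 0.003, 0.93]
force: [-0.4, 0.2, 0.1]
width: 0.0832
clock: 14.0
ee_pos: [0.5042, -0.0718, 0.2291]
eef_rot: [3.132, 0.001, 0.932]
force: [-0.0, -2.0, -0.3]
width: 0.0852
clock: 14.3
ee_pos: [0.4742, -0.0972, 0.2296]
eef_rot: [3.131, 0.001, 0.931]
force: [0.3, 0.3, -0.1]
width: 0.0849
(197, np.float64(266.6), np.float64(201.27), np.int64(191), np.int64(211)) (191, np.float64(266.03), np.float64(201.91), np.int64(191), np.int64(211))
(np.int64(98), array([ 0.5771, -0.007 ,  0.2021]), array([0.2036, 0.2051, 0.2068])) (np.int64(89), array([ 0.5771, -0.0075,  0.2004]), array([0.2012, 0.2031, 0.2047]))
14.4 [ 0.4747748  -0.0963761   0.22913576]
```

View pics/top8.png

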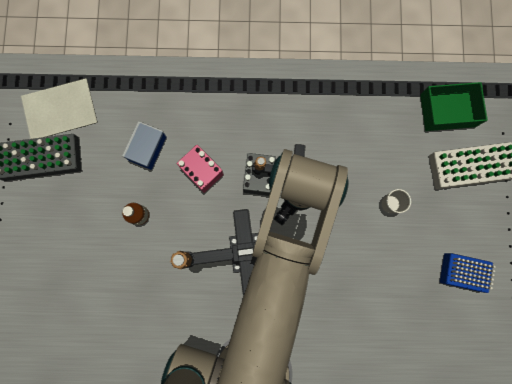

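View pics/scene8.png

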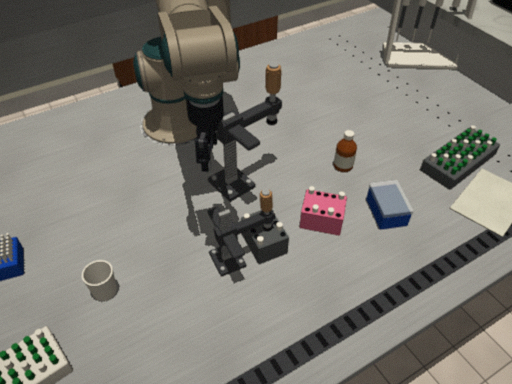

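Run:
```python
from h import *
import pickle
c=pickle.load(open("scene8.pkl","rb"))[1]
K=np.array([[c["fx"],0,c["cx"]],[0,c["fy"],c["cy"]],[0,0,1]])
def pr(p): return cv2.projectPoints(np.array([p],float),np.array(c["rvec"],float),np.array(c["tvec"],float),K,None)[0].ravel()
p0=np.array([.579,-.008,.18]); b=pr(p0)
J=np.stack([(pr(p0+[0,.005,0])-b)/5,(pr(p0+[0,0,.005])-b)/5],1); print(b,J)
for n,u,v in [("start",268.32,189.85),("4.9",268.17,195.37),("5.7",267.92,199.87),("6.0",267.33,200.66),("6.25",266.69,200.88),("6.5",266.55,201.11),("6.75",266.57,201.14),("7.0",266.57,201.13),("7.25",266.54,201.19),("rel",266.6,201.27),("8",266.03,201.91)]:
    print(n,np.linalg.solve(J,[u-266.6,v-201.27]).round(2))
```

```text
[265.92279902 197.44115815] [[ 0.36281063  0.00885527]
 [-0.16183162 -0.28921212]]
start [ 3.83 37.34]
4.9 [ 3.88 18.23]
5.7 [3.57 2.84]
6.0 [1.99 1.  ]
6.25 [0.22 1.23]
6.5 [-0.15  0.64]
6.75 [-0.09  0.5 ]
7.0 [-0.1   0.54]
7.25 [-0.17  0.37]
rel [ 0. -0.]
8 [-1.54 -1.35]
```

Run:
```python
from h import *
import pickle
print(np.mean([[float(x) for x in hnd_img(cam("scene"))[1:3]] for _ in range(8)],0))
print(np.mean([np.r_[handle(t)[1],handle(t)[2]] for t in [cam("top") for _ in range(6)]],0).round(4))
a=pickle.load(open("scene0.pkl","rb")); b=cam("scene")
cv2.imwrite("pics/cmp.png",np.hstack([cv2.resize(x["image"][180:280,200:320],None,fx=3.3,fy=3.3,interpolation=cv2.INTER_CUBIC) for x in (a,b)]))
# white caps of block + bystanders shift (top)
a=pickle.load(open("top0.pkl","rb"))["image"]; b=cam("top")["image"]
for n,(u0,u1,v0,v1) in dict(block=(240,262,175,200),bottle=(118,150,198,228),tip=(118,170,118,172),beaker=(380,415,185,218),pink=(172,226,140,196)).items():
    A=a[v0:v1,u0:u1].astype(np.float32).mean(2);B=b[v0:v1,u0:u1].astype(np.float32).mean(2)
    print(n,np.round(cv2.phaseCorrelate(A,B)[0],2),np.abs(A-B).mean().round(1))
```

```text
[265.9325  201.95625]
[ 0.577  -0.0074  0.1997  0.2014  0.2036  0.2056]
block [0.14 0.52] 4.1
bottle [-0.03 -0.01] 2.0
tip [-0.03 -0.03] 2.4
beaker [0.   0.02] 2.3
pink [-0.01  0.01] 2.4
```

View pics/cmp.png

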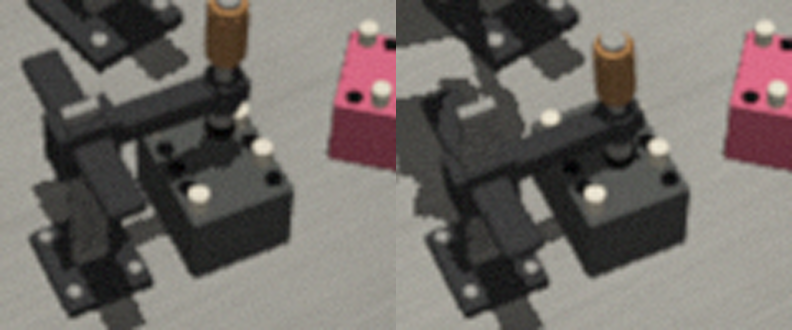

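```bash
python3 -c "
from cell import r
s=r.state(); print(s['clock'],s['force'],s['ee_pos']); print(r.sign_off())"
```

```text
15.2 [-0.61902665  0.94397168  0.21556536] [ 0.47422532 -0.09684588  0.22918922]
the job is handed in; nothing more can be done
None
```

The clamp is tightened on the grey block and the job was handed in at about 15 s of the 64 s. The robot was clear of everything.

**Pushing the jaw:** I pressed lug_a down with the closed gripper until the foot met the block. The jaw then swung nose up and bound. The vertical force peaked at 19 N, or about 22 N counting the sideways part. The handle height did not rise when I let go, so the jaw stayed bound.

**Tightening the screw:** I turned the handle about 3.24 rad clockwise in one grip, with the vertical force within about 3 N, then released it and moved away.

**How far the foot is pressed in:** I could not read this directly, so it is estimated from how far the handle sank after binding, plus roughly 0.5–1 mm already taken up while the jaw bound:

| Source | Handle sank |
|---|---|
| Tool position | 2.0 mm |
| Top camera | about 1.8–2.0 mm |
| Scene camera | about 1.4 mm |

The sources disagree by about 0.6 mm. Together they put the foot at about 2.3–2.8 mm of its 5 mm, so about half way and well short of home.

**Block and surroundings:**
- **Bystanders:** the bottle, tip box, beaker and pink block show no shift.
- **Grey block:** its automatic check read 0.5 px, which I put down to changed shadow. Its white caps sit at the same pixels, to within one, as before.

**Finger length:** the closed fingertips were found to end about 26 mm short of the reported TCP, so I set heights from the wrist camera and contact force instead.

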